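# Put the dry boards up and lay out the full tea caddies

### The job

The washing-up is dry and the kitchen corner is to be made ready for tea: take every breakfast board out of the dish rack and lean it, on the same short edge it stood on, squarely against the front of the tiled ledge at a safe slant, every board touching the tiles itself and none falling over. Lift the identical closed tea caddies in turn to feel which are full (one or two of them), and stand every full one upright in the tea tray, leaving the empty ones standing upright on the worktop outside the tray. Leave the other things on the worktop where they are.

Things in the scene. Friction and masses are not known exactly. Their poses are not given: they have to be found in the camera images.
- ledge: white tiled ledge along the back of the worktop, fixed: 120 mm deep, 1460 mm long, 140 mm high. Origin: centre of its underside, on the worktop (z = 0). x points away from the robot, y along it; its upright tiled front face is the plane x = -60 mm of this frame. Its top is bare but for a kitchen roll at the left end (y = 600 mm) and a utensil pot at the right end (y = -620 mm)
- rack: yellow plastic dish rack, fixed, 200 (x) x 190 (y) x 45 mm, its rim 215 x 214 mm. Origin: centre of its underside. Its floor is 5 mm up. Three slots for upright boards at x = -55, 0 and 55 mm, each running along y between four round tines that stand 75 mm high and leave 18 mm of slot width
- tray: plywood tea tray, fixed, 220 (x) x 170 (y) mm outside, wall 6 mm thick and 20 mm high, floor 6 mm up. Origin: centre of its underside. It has room for two caddies side by side along x. It may stand left or right, with the dish rack on the other side
- board_1: breakfast board of pale wood, 140 mm wide, 230 mm high, 12 mm thick, about 0.26 kg (+-20 %). At the start it stands upright on a short edge in the dish rack. Origin: middle of that lower edge (centre of the underside). x: through the thickness, y: along the width, z: up the board. Two or three boards are present; None means absent
- board_2: breakfast board of pale wood, 140 mm wide, 230 mm high, 12 mm thick, about 0.26 kg (+-20 %). At the start it stands upright on a short edge in the dish rack. Origin: middle of that lower edge (centre of the underside). x: through the thickness, y: along the width, z: up the board. Two or three boards are present; None means absent
- board_3: breakfast board of pale wood, 140 mm wide, 230 mm high, 12 mm thick, about 0.26 kg (+-20 %). At the start it stands upright on a short edge in the dish rack. Origin: middle of that lower edge (centre of the underside). x: through the thickness, y: along the width, z: up the board. Two or three boards are present; None means absent
- caddy_1: closed square tea caddy of plain aluminium, 60 x 60 mm, 62 mm high with its lid. Origin: centre of the underside, z up, x and y square to its sides. All look alike: an empty one weighs 0.09 to 0.13 kg, a full one 0.32 to 0.48 kg. Three or four are present, one or two of them full and one or two empty; None means absent
- caddy_2: closed square tea caddy of plain aluminium, 60 x 60 mm, 62 mm high with its lid. Origin: centre of the underside, z up, x and y square to its sides. All look alike: an empty one weighs 0.09 to 0.13 kg, a full one 0.32 to 0.48 kg. Three or four are present, one or two of them full and one or two empty; None means absent
- caddy_3: closed square tea caddy of plain aluminium, 60 x 60 mm, 62 mm high with its lid. Origin: centre of the underside, z up, x and y square to its sides. All look alike: an empty one weighs 0.09 to 0.13 kg, a full one 0.32 to 0.48 kg. Three or four are present, one or two of them full and one or two empty; None means absent
- caddy_4: closed square tea caddy of plain aluminium, 60 x 60 mm, 62 mm high with its lid. Origin: centre of the underside, z up, x and y square to its sides. All look alike: an empty one weighs 0.09 to 0.13 kg, a full one 0.32 to 0.48 kg. Three or four are present, one or two of them full and one or two empty; None means absent
- mug: white mug, 80 mm wide, 90 mm high, origin at the centre of its underside; a bystander, not part of the job
- bowl: blue bowl, 120 mm wide, 55 mm high, origin at the centre of its underside; a bystander, not part of the job
- pepper_mill: dark wooden pepper mill, 48 mm wide, 112 mm high, origin at the centre of its underside; a bystander, not part of the job
- egg_cup: small white egg cup, 48 mm wide, 60 mm high, origin at the centre of its underside; a bystander, not part of the job
- sponge: orange washing-up sponge, 100 x 65 x 32 mm, origin at the centre of its underside; a bystander, not part of the job
- soap: dish soap bottle, 60 mm wide, 190 mm high, origin at the centre of its underside; a bystander, not part of the job
- jam: jam jar, 68 mm wide, 100 mm high, origin at the centre of its underside; a bystander, not part of the job

How it is judged (in metres and radians):
At the end, for the whole second after the job is handed in: Each board: lower short edge on the worktop, leaning 0.10-0.45 rad from upright, within 0.5 rad of the ledge's front face, touching the ledge. Each full caddy (over 2 N) upright on the tray's floor, each empty one upright on the worktop outside the tray. All at rest (height (world z) of each of board_1, board_2, board_3 below 0.012 m and angle between board_1's own z axis and vertical between 0.1 and 0.45 rad and angle between the x axis of each of board_1, board_2, board_3 and the x axis of ledge, either way round below 0.5 rad and x of each of board_1, board_2, board_3 in the frame of ledge below -0.06 m and contact force between each of board_1, board_2, board_3 and ledge above 0.05 N and linear speed of each of board_1, board_2, board_3, caddy_1, caddy_2, caddy_3, caddy_4 below 0.02 m/s and angle between board_2's own z axis and vertical between 0.1 and 0.45 rad and angle between board_3's own z axis and vertical between 0.1 and 0.45 rad and ((x of caddy_1 in the frame of tray between -0.085 and 0.085 m and y of caddy_1 in the frame of tray between -0.06 and 0.06 m and z of caddy_1 in the frame of tray between 0.003 and 0.012 m and contact force between caddy_1 and tray above 2 N) or (horizontal distance between caddy_1 and tray above 0.105 m and height (world z) of caddy_1 below 0.005 m and contact force between caddy_1 and anything else below 2 N)) and angle between each of caddy_1, caddy_2, caddy_3, caddy_4's own z axis and vertical below 0.1 rad and ((x of caddy_2 in the frame of tray between -0.085 and 0.085 m and y of caddy_2 in the frame of tray between -0.06 and 0.06 m and z of caddy_2 in the frame of tray between 0.003 and 0.012 m and contact force between caddy_2 and tray above 2 N) or (horizontal distance between caddy_2 and tray above 0.105 m and height (world z) of caddy_2 below 0.005 m and contact force between caddy_2 and anything else below 2 N)) and ((x of caddy_3 in the frame of tray between -0.085 and 0.085 m and y of caddy_3 in the frame of tray between -0.06 and 0.06 m and z of caddy_3 in the frame of tray between 0.003 and 0.012 m and contact force between caddy_3 and tray above 2 N) or (horizontal distance between caddy_3 and tray above 0.105 m and height (world z) of caddy_3 below 0.005 m and contact force between caddy_3 and anything else below 2 N)) and ((x of caddy_4 in the frame of tray between -0.085 and 0.085 m and y of caddy_4 in the frame of tray between -0.06 and 0.06 m and z of caddy_4 in the frame of tray between 0.003 and 0.012 m and contact force between caddy_4 and tray above 2 N) or (horizontal distance between caddy_4 and tray above 0.105 m and height (world z) of caddy_4 below 0.005 m and contact force between caddy_4 and anything else below 2 N))).
It fails at once if one of the other things on the worktop is moved by more than 4 cm (distance of any of mug, bowl, pepper_mill, egg_cup, sponge, soap, jam from where it was at the start of the episode above 0.04 m).
It fails at once if a board falls over flat (angle between any of board_1, board_2, board_3's own z axis and vertical above 1.2 rad).
Of board_1, board_2, board_3 only 2 to 3 are there at a start; the rules pass over those that are not, and their reading is None.
Of caddy_1, caddy_2, caddy_3, caddy_4 only 3 to 4 are there at a start; the rules pass over those that are not, and their reading is None.
At some moment in a run one of caddy_1, caddy_2, caddy_3, caddy_4 may be knocked a few centimetres aside while the robot is not near it.
It also fails if it takes over 210 s, if anything falls off the work surface, if the arm or the gripper's body presses on something with over 40 N, if the wrist force passes 120 N, or if a joint passes its speed limit or range.

### The arm

A 6-joint arm with a two-finger parallel gripper is mounted at the origin on the work surface. World frame = base frame: x ahead of the robot, y to its left, z up, the work surface at z = 0. Lengths are in mm, angles in rad, forces in N, time in s.
With the tool pointing down it reaches from about 350 to 975 mm from the base axis. Payload 7.1 kg.
Tool frame: the origin (TCP) lies at the very end of the fingers, on their centre line; the grasp point (between the pads) lies 19 mm behind it; z points along the fingers, y is the direction in which the jaws open and shut (so a half turn about z gives the same grasp; the last joint's range is limited). The gripper opens to 88 mm and grips with 3 to 60 N. Pads are 20 mm wide; open, the fingers measure 115 mm over their backs; the gripper's body (75 mm by 178 mm) begins 61 mm behind the grasp point.
Start: joints at [-1.185, 0.423, 1.63, -0, 1.089, -0.019], TCP at [246.162, -574.464, 222.675] pointing down, gripper open.
Joint ranges: [-3, 3], [-0.9, 2.11], [0.09, 2.58], [-1.31, 4.45], [0.11, 2.69], [-2.54, 2.54]. Speed limits (rad/s): [2.39, 2.39, 3.01, 3.14, 3.14, 3.14].

### API

Orientations are given as a rotation vector (axis times angle).
In Python, from workcell import * gives the robot as it stands.
- The arm moves only by the tool play_rows, never from a script. Its argument "plan" is text: rows parted by semicolons, each of 7 numbers parted by spaces: the finger opening in cm, from 0 to 8.78, then the shift along the tool's x, y, z in cm, then the turn, a rotation vector about the tool's x, y, z in degrees. A call has 1 to 20 rows; each row shifts and turns the commanded pose from where the row before left it, along the tool's axes as they then stand; what a row does not reach is not made up. A row lasts 1/8 s, in which the tool goes at most 62.5 mm and 10.7 degrees, less where a joint would pass 70% of its speed; a pose out of reach is approached as far as the arm can. A call is refused whole if a number of a shift passes 6.25 or a number of a turn 10.7, either way. A call with a gripper value outside its range is refused whole. The fingers move at their own pace and stop on an object; the grip force is fixed at half the most. Time passes only in rows, so rows that do not move let the fingers close. It gives the time, the measured TCP pose, the force and the opening at its end, in the units of the state.
- get_obs(): the state, without advancing time (a new reading comes with each control period).
- get_image(name): name is "side" or "top"; returns a dict with "pixels" (400x640x3 uint8, red, green, blue), "range_z" (400x640 float32, mm along the optical axis (not along the pixel's ray), 0 where there is no reading), "fx", "fy", "cx", "cy" (pixels), "eye" and "attitude" of the camera in the world. Camera axes: x right, y down, z forward; pixel columns grow to the right and rows downward; lengths in mm; the calibration is good to about 2 mm. A picture is of the moment at which its call begins.
- close_job(): hands the job in, once; it reports no verdict.
The state is a dict: "t": time; "qpos": joint angles; "qvel": joint speeds; "joint_torque": joint torques, N m; "ee_pos": TCP position; "orientation": TCP orientation; "ft_force": force on the tool from outside, world axes, zero at the start; "moment": the same for the moment, N m; "width": finger opening in mm.
Only numpy, scipy, OpenCV 4.12 (cv2) and the standard library are available. Lean on these libraries where they do the work, as an engineer would, in place of code of your own. Each camera call takes 0.05 s, during which the arm holds its last target. There are 200 camera calls.

## Working session

There is one attempt and no reset: what is moved stays moved. The work goes in short steps, Python scripts to look and compute and a tool call to move; the robot and the scene stay as the last step left them, time stands still between calls to the robot, and variables do not carry over. Pictures are saved under pics/ and viewed, about 12 in all and at most 16, crops included, and the job is handed in when it is done.

Besides the shell and the picture viewer there is one more tool, called after "Request:" by a JSON object that holds its "name" and its "arguments". play_rows: Moves the arm, as the interface text tells. Its arguments: {"type":"object","properties":{"plan":{"type":"string"}},"required":["plan"]}

```bash
mkdir -p pics; cat > h.py <<'E'
from workcell import *
import numpy as np, cv2
from scipy.spatial.transform import Rotation as R
def pts(im):
    z=im["range_z"].astype(float); v,u=np.mgrid[:z.shape[0],:z.shape[1]]
    c=np.stack([(u-im["cx"])/im["fx"]*z,(v-im["cy"])/im["fy"]*z,z],-1)
    A=np.array(im["attitude"],float)
    M=A if A.shape==(3,3) else R.from_rotvec(A).as_matrix()
    return c@M.T+np.array(im["eye"],float), z>0
def save(im,n,s=1.25): cv2.imwrite("pics/"+n,cv2.resize(im["pixels"][...,::-1],None,fx=s,fy=s))
def st():
    o=get_obs(); print({k:np.round(o[k],3).tolist() for k in("t","ee_pos","orientation","ft_force","width","qpos")})
E
python3 - <<'E'
from h import *
st()
for n in("top","side"):
    im=get_image(n); save(im,n+"0.png"); print(n,im["eye"],im["attitude"],im["fx"],im["cx"],im["cy"])
    P,ok=pts(im); print(np.median(P[ok][:,2]),P[ok].min(0),P[ok].max(0))
    np.save(n+"0.npy",P); np.save(n+"0i.npy",im["pixels"])
E
```

```text
{'t': 0.0, 'ee_pos': [245.955, -573.98, 221.917], 'orientation': [-3.076, -0.631, 0.0], 'ft_force': [-0.42, 1.031, -0.32], 'width': 87.553, 'qpos': [-1.185, 0.424, 1.631, -0.0, 1.089, -0.019]}
top [ 386.13846179    7.41914478 1197.57415219] [-2.21205053  2.15707887 -0.10352718] 403.94647981067084 320.9240296503682 195.3004468744868
-1.0945629690936585 [ -431.81985176 -1617.95216041  -776.5767762 ] [1596.24227616 1614.32448393  856.40238682]
side [  390.23544213 -1296.45645625  1101.03481537] [-2.25718376  0.10606699 -0.01948312] 485.7573912426828 323.68324068229595 199.2930610421339
-0.27475120127837727 [-1202.142067    -769.70074449  -783.14813943] [2192.94703026 1764.47903686  811.94268757]
```

View pics/top0.png

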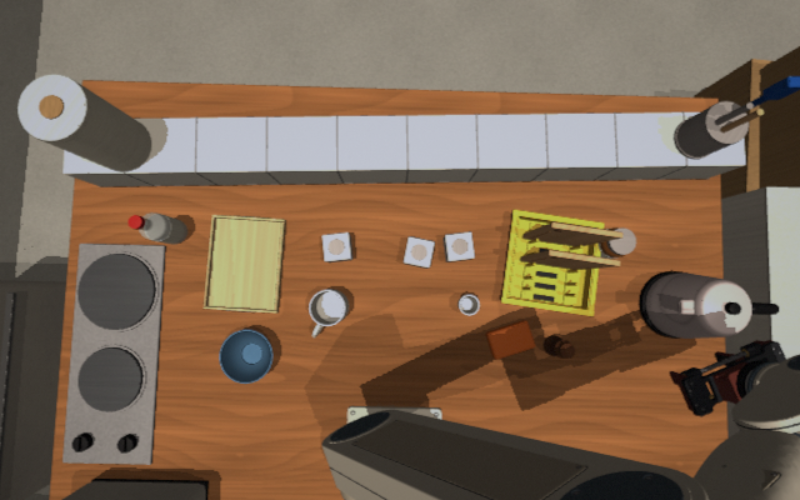

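View pics/side0.png

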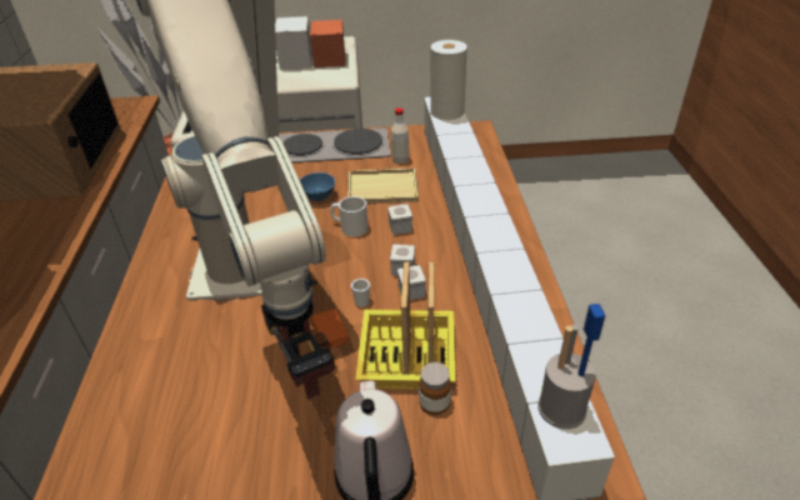

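The top picture shows two boards in the rack at (570,232) and (570,258), three caddies at (337,247), (419,252) and (460,247), the tray at (245,263), and the jam jar at (621,241) just beyond the rack. The side picture agrees, with the kettle to the right of the rack.

```bash
cat >> h.py <<'E'
def rect(P,m,lab,minN=30):
    n,L=cv2.connectedComponents(m.astype(np.uint8))
    for i in range(1,n):
        q=P[L==i]
        if len(q)<minN: continue
        c,s,a=cv2.minAreaRect(q[:,:2].astype(np.float32))
        print(lab,"n",len(q),"c",np.round(c,1),"size",np.round(s,1),"ang",round(a,1),"z",np.round(np.percentile(q[:,2],[5,50,95]),1))
E
python3 - <<'E'
from h import *
P=np.load("top0.npy"); X,Y,Z=P[...,0],P[...,1],P[...,2]
I=np.load("top0i.npy").astype(int)
hsv=cv2.cvtColor(I.astype(np.uint8),cv2.COLOR_RGB2HSV)
box=(X>330)&(X<700)&(Y>-560)&(Y<500)
rect(P,box&(Z>56)&(Z<66)&(hsv[...,1]<70),"caddy?")
rect(P,box&(Z>150)&(Z<240)&(Y<-100),"board?",10)
rect(P,box&(Z>12)&(Y<-100),"rackregion")
rect(P,box&(Z>14)&(Z<26)&(Y>150),"tray")
rect(P,(X>300)&(X<750)&(Z>80)&(Z<105),"tall",20)
# ledge front line
m=(Z>130)&(Z<146)&(X>600)&(abs(Y)<500)
ys=np.arange(-480,481,80)
print([(y,round(float(np.percentile(X[m&(abs(Y-y)<8)],2)),1)) for y in ys if (m&(abs(Y-y)<8)).sum()>5])
# side view
P=np.load("side0.npy"); X,Y,Z=P[...,0],P[...,1],P[...,2]
rect(P,(X>450)&(X<700)&(Z>90)&(Z<245)&(Y<-150)&(Y>-470),"side board",20)
rect(P,(X>450)&(X<700)&(Z>58)&(Z<66)&(Y<300)&(Y>-250),"side caddy",20)
m=(Z>30)&(Z<125)&(X>600)&(X<760)
print([(y,np.round(np.percentile(X[m&(abs(Y-y)<8)],[10,50,90]),1)) for y in ys if (m&(abs(Y-y)<8)).sum()>5])
E
```

```text
caddy? n 455 c [471.4 142.4] size [61.3 60.4] ang 7.9 z [57.4 60.4 63.9]
caddy? n 452 c [ 479.5 -135.5] size [61.3 61.7] ang 8.6 z [57.1 60.3 63.9]
caddy? n 448 c [464.5 -43.7] size [59.9 61.4] ang 79.9 z [57.  60.4 64. ]
board? n 584 c [ 503.5 -359.6] size [140.4  13. ] ang 83.4 z [158.8 227.6 234.8]
board? n 503 c [ 449.2 -354.3] size [141.7  12.8] ang 82.6 z [161.3 230.6 235.1]
rackregion n 4854 c [ 669.3 -329.9] size [ 62.9 460.1] ang 0.2 z [ 34.1 136.7 140.8]
rackregion n 3847 c [ 446.8 -378.8] size [265.8 219.1] ang 82.9 z [ 28.2  68.1 233.3]
rackregion n 501 c [ 479.5 -135.6] size [61.8 61.7] ang 8.5 z [45.2 60.1 63.9]
rackregion n 121 c [ 350.1 -158.2] size [39.9 44.5] ang 1.8 z [19.9 50.7 60.3]
tray n 41 c [623.1 269.4] size [  2.3 112.1] ang 2.4 z [16.3 20.5 25. ]
tray n 434 c [435.1 361.6] size [171.7 212.4] ang 88.2 z [14.6 17.8 21.3]
tall n 1040 c [634.4 -12.6] size [   2.7 1452.5] ang 2.3 z [ 81.3  93.  103.8]
tall n 96 c [498.2 514. ] size [26.4 59.4] ang 79.3 z [ 80.9  91.1 103.8]
tall n 329 c [ 496.5 -490.7] size [54.8 58.2] ang 61.5 z [ 89.6  97.7 100.8]
tall n 71 c
[... 1012 characters left out ...]
3 65. ]
side caddy n 26 c [ 453.3 -140.9] size [55.9  9.7] ang 84.8 z [58.7 61.9 65. ]
[(np.int64(-480), array([652.6, 653.2, 653.9])), (np.int64(-400), array([649.2, 649.7, 650.8])), (np.int64(-320), array([645.4, 646.7, 647.7])), (np.int64(-240), array([642.9, 643.6, 644.2])), (np.int64(-160), array([639.4, 640.3, 640.7])), (np.int64(-80), array([636.1, 637. , 637.5])), (np.int64(0), array([633.1, 634. , 634.6])), (np.int64(80), array([629.4, 630.3, 631.2])), (np.int64(160), array([626.7, 627.3, 628.2])), (np.int64(240), array([622.7, 623.4, 624.6])), (np.int64(320), array([619.3, 621. , 621.8])), (np.int64(400), array([616.3, 616.9, 617.5])), (np.int64(480), array([613.4, 614.2, 614.6]))]
```

Request:
{"name": "play_rows", "arguments": {"plan": "4 0 0 -4 0 0 0;4 0 0 -4 0 0 0;4 0 0 -4 0 0 0;4 0 0 0 0 0 -7.5;4 0 0 0 0 0 -7.5;4 0 0 0 0 0 -7.5;4 0 0 0 0 0 -7.5;4 0 0 0 0 0 -7.5;4 0 0 0 0 0 -7.5;4 0 0 0 0 0 -7.5;4 0 0 0 0 0 -7.5;4 0 0 0 0 0 0"}}

```text
t: 1.6
ee_pos: [246.1, -574.3, 342.3]
orientation: [-2.35, -2.084, -0.0]
ft_force: [-0.0, -0.3, 0.6]
width: 40.2
```

```bash
cat >> h.py <<'E'
def go(x,y,z,ty,tilt=0,show=True):
    """delta in tool axes (cm, deg) to TCP x,y,z with tool y at heading ty deg; tilt: rad, tool top leaning toward tool y"""
    o=get_obs(); Rc=R.from_rotvec(o["orientation"])
    a=np.radians(ty); yv=np.array([np.cos(a),np.sin(a),0]); zv=np.array([0,0,-1.])
    y2=yv*np.cos(tilt)+zv*np.sin(tilt); z2=zv*np.cos(tilt)-yv*np.sin(tilt)
    Rt=R.from_matrix(np.stack([np.cross(y2,z2),y2,z2],1))
    d=np.array([x,y,z])-o["ee_pos"]
    print("t",round(o["t"],2),"pos",np.round(o["ee_pos"],1),"F",np.round(o["ft_force"],2),"w",round(float(o["width"]),1),
      "| shift now-axes cm",np.round(Rc.inv().apply(d)/10,2),"final-axes",np.round(Rt.inv().apply(d)/10,2),
      "turn",np.round(np.degrees((Rc.inv()*Rt).as_rotvec()),1))
E
python3 -c "
from h import *
go(503.5,-360,300,-7)"
```

```text
t 1.6 pos [ 246.1 -574.3  342.3] F [-0.01 -0.33  0.61] w 40.2 | shift now-axes cm [24.35 23.    4.23] final-axes [24.4  22.94  4.23] turn [-0.  -0.   0.1]
```

Request:
{"name": "play_rows", "arguments": {"plan": "4 3.05 2.87 0 0 0 0;4 3.05 2.87 0 0 0 0;4 3.05 2.87 0 0 0 0;4 3.05 2.87 0 0 0 0;4 3.05 2.87 0 0 0 0;4 3.05 2.87 0 0 0 0;4 3.05 2.87 0 0 0 0;4 3.05 2.87 0 0 0 0;4 0 0 0 0 0 0;4 0 0 0 0 0 0"}}

```text
t: 2.85
ee_pos: [502.7, -359.5, 342.4]
orientation: [-2.35, -2.084, 0.001]
ft_force: [0.6, -0.2, -0.3]
width: 40.3
```

```bash
python3 -c "
from h import *
go(503.5,-360,188,-7)"
```

```text
t 2.85 pos [ 502.7 -359.5  342.4] F [ 0.57 -0.18 -0.33] w 40.3 | shift now-axes cm [-0.04  0.1  15.44] final-axes [-0.04  0.09 15.44] turn [-0.   0.   0.1]
```

Descend, close and lift.

Request:
{"name": "play_rows", "arguments": {"plan": "4 0 0.1 4 0 0 0;4 0 0 4 0 0 0;4 0 0 3 0 0 0;4 0 0 2.4 0 0 0;4 0 0 2 0 0 0;4 0 0 0 0 0 0;0 0 0 0 0 0 0;0 0 0 0 0 0 0;0 0 0 0 0 0 0;0 0 0 0 0 0 0;0 0 0 0 0 0 0;0 0 0 0 0 0 0"}}

```text
t: 4.35
ee_pos: [504.5, -359.8, 189.5]
orientation: [2.348, 2.085, 0.0]
ft_force: [0.5, 0.2, 6.3]
width: 12.0
```

Request:
{"name": "play_rows", "arguments": {"plan": "0 0 0 -1 0 0 0;0 0 0 -2 0 0 0;0 0 0 -3 0 0 0;0 0 0 -3 0 0 0;0 0 0 -1 0 0 0;0 0 0 0 0 0 0;0 0 0 0 0 0 0"}}

```text
t: 5.22
ee_pos: [503.4, -359.0, 287.1]
orientation: [-2.347, -2.084, 0.001]
ft_force: [0.0, -0.4, -3.9]
width: 12.1
```

```bash
python3 - <<'E'
from h import *
go(503.5,-360,288,-7)
im=get_image("side"); save(im,"s1.png")
E
```

```text
t 5.22 pos [ 503.4 -359.   287.1] F [ 0.02 -0.39 -3.87] w 12.1 | shift now-axes cm [-0.1   0.03 -0.09] final-axes [-0.1   0.03 -0.09] turn [-0.1 -0.1  0.2]
```

View pics/s1.png

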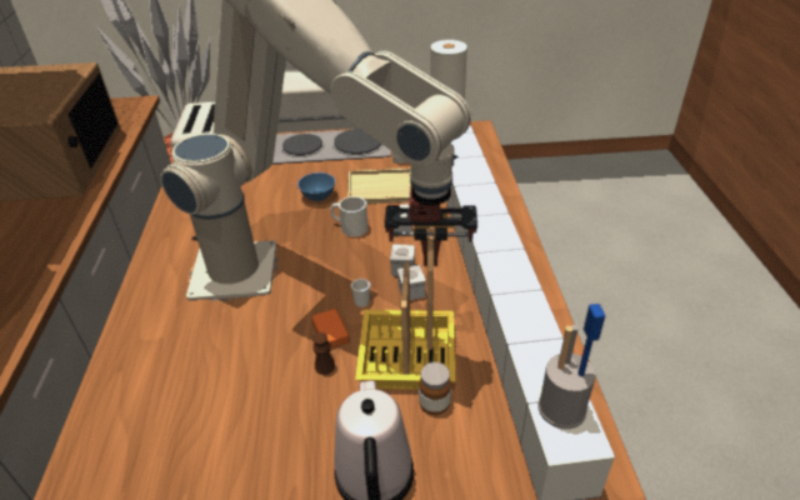

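The board hangs in the gripper (tool at (430,222)) and the second one is still in the rack. I'll move clear of it before tilting.

Request:
{"name": "play_rows", "arguments": {"plan": "0 0 2.5 0 0 0 0;0 0 3 0 0 0 0;0 0 3 0 0 0 0;0 0 1.5 0 0 0 0;0 0 0 0 0 0 -4.7;0 0 0 0 0 0 -4.7;0 0 0 0 0 0 0;0 0 0 0 0 0 0"}}

```text
t: 6.28
ee_pos: [603.0, -371.3, 288.3]
orientation: [-2.172, -2.269, 0.0]
ft_force: [-0.3, 0.4, -2.7]
width: 11.9
```

```bash
python3 - <<'E'
from h import *
go(647.5,-335,288,2.35,0.22)
E
```

```text
t 6.28 pos [ 603.  -371.3  288.3] F [-0.28  0.37 -2.72] w 11.9 | shift now-axes cm [3.44 4.61 0.03] final-axes [ 3.45  4.49 -0.97] turn [12.6 -0.   0.1]
```

Request:
{"name": "play_rows", "arguments": {"plan": "0 1.72 1.5 0 0 0 0;0 1.72 1.5 0 0 0 0;0 0 0 0 4.2 0 0;0 0 0 0 4.2 0 0;0 0 0 0 4.2 0 0;0 0 0 0 0 0 0;0 0 0 0 0 0 0"}}

```text
t: 7.15
ee_pos: [632.3, -334.9, 288.5]
orientation: [-2.059, -2.156, 0.237]
ft_force: [-0.2, -0.4, -2.7]
width: 11.4
```

```bash
python3 - <<'E'
from h import *
go(647.5,-335,220,2.35,0.22)
E
```

```text
t 7.15 pos [ 632.3 -334.9  288.5] F [-0.19 -0.35 -2.72] w 11.4 | shift now-axes cm [-0.08  2.97  6.36] final-axes [-0.08  2.98  6.35] turn [0.1 0.1 0.3]
```

Request:
{"name": "play_rows", "arguments": {"plan": "0 0 1 2.12 0 0 0;0 0 1 2.12 0 0 0;0 0 0.97 2.11 0 0 0;0 0 0.22 0.98 0 0 0;0 0 0.22 0.98 0 0 0;0 0 0.22 0.98 0 0 0;0 0 0 0 0 0 0;0 0 0 0 0 0 0"}}

```text
t: 8.15
ee_pos: [647.2, -335.1, 190.7]
orientation: [-2.06, -2.155, 0.238]
ft_force: [0.1, 0.5, -3.0]
width: 11.5
```

```bash
python3 - <<'E'
from h import *
go(647.5,-335,184,2.35,0.22)
im=get_image("side"); P,ok=pts(im); save(im,"s2.png")
X,Y,Z=P[...,0],P[...,1],P[...,2]
m=(X>560)&(Y<-262)&(Y>-412)
print([(z,np.round(np.percentile(X[m&(abs(Z-z)<6)],[5,25,50]),1)) for z in range(15,200,20) if (m&(abs(Z-z)<6)).sum()>3])
E
```

```text
t 8.15 pos [ 647.2 -335.1  190.7] F [ 0.06  0.5  -2.97] w 11.5 | shift now-axes cm [0.01 0.18 0.65] final-axes [0.01 0.18 0.65] turn [0.1 0.1 0.2]
[(15, array([599.4, 601.7, 604. ])), (35, array([601.8, 605. , 607. ])), (55, array([563.4, 608.7, 611. ])), (75, array([611.7, 613.7, 615.6])), (95, array([615.4, 617.8, 620. ])), (115, array([619.9, 622.1, 624.3])), (135, array([629. , 688.9, 716.4])), (155, array([629.1, 631.3, 632.9])), (175, array([633.6, 635.6, 637.1])), (195, array([635.2, 639.2, 642.3]))]
```

View pics/s2.png

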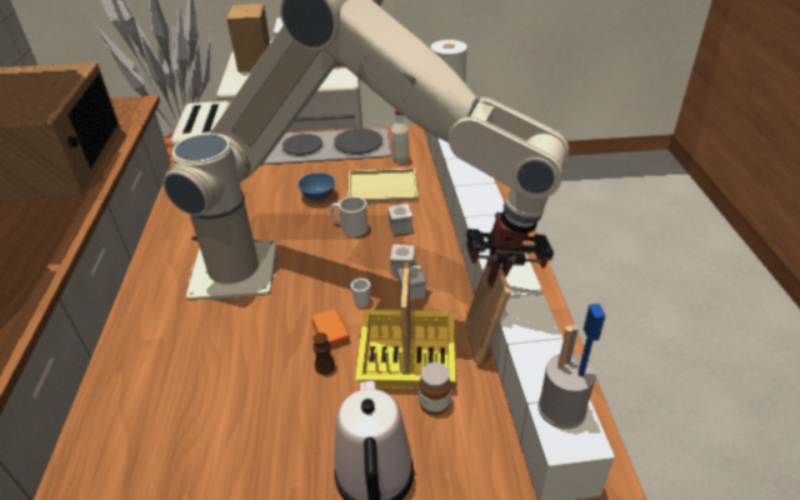

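The board is slanted just above the worktop at (488,320), clear of the rack. I'll lower it and release.

Request:
{"name": "play_rows", "arguments": {"plan": "0 0 0.1 0.4 0 0 0;0 0 0.06 0.3 0 0 0;0 0 0 0 0 0 0;0 0 0 0 0 0 0"}}

```text
t: 8.7
ee_pos: [646.9, -335.0, 182.9]
orientation: [-2.059, -2.155, 0.238]
ft_force: [0.1, 0.6, -2.7]
width: 11.5
```

Request:
{"name": "play_rows", "arguments": {"plan": "2 0 0 0 0 0 0;2.6 0 0 0 0 0 0;3.2 0 0 0 0 0 0;4 0 0 0 0 0 0;4 0 0 0 0 0 0;4 0 0 -1 0 0 0;4 0 0 -2 0 0 0;4 0 0 -3 0 0 0;4 0 0 -4 0 0 0;4 0 0 -3 0 0 0;4 0 0 0 0 0 0"}}

```text
t: 10.07
ee_pos: [677.1, -334.1, 314.3]
orientation: [-2.064, -2.16, 0.235]
ft_force: [0.2, 0.1, 0.4]
width: 40.1
```

```bash
cat >> h.py <<'E'
def lean(y0):
    im=get_image("side"); P,ok=pts(im); X,Y,Z=P[...,0],P[...,1],P[...,2]
    m=(X>570)&(abs(Y-y0)<80)&(Z<128)&(Z>8)&(X<634-0.041*Y-4); q=P[m]
    print("front-face n",len(q)); f=np.polyfit(q[:,2],q[:,0]+0.041*q[:,1],1); print("lean rad",np.arctan(f[0]),"x@z0",f[1],"y",np.percentile(q[:,1],[3,97]))
    return im
E
python3 - <<'E'
from h import *
lean(-335); save(get_image("top"),"t3.png")
go(449.2,-354.5,330,-7)
E
```

```text
front-face n 846
lean rad 0.24630237740436456 x@z0 586.4079288363322 y [-410.1359399  -277.04829402]
t 10.18 pos [ 675.1 -333.5  309.7] F [-0.03 -0.64 -1.13] w 39.6 | shift now-axes cm [ -1.07 -22.56   2.96] final-axes [ -4.83 -22.17  -2.03] turn [-12.6   1.1   9.6]
```

View pics/t3.png

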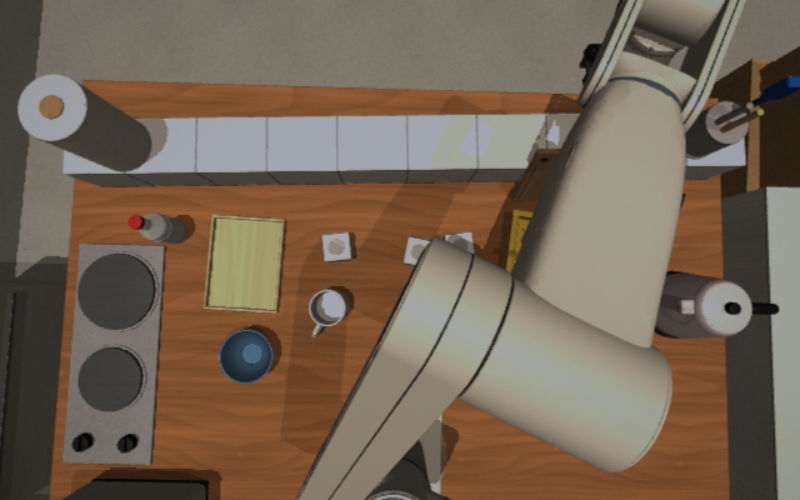

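Board 1 leans at 0.25 rad, its top edge seen at (535,180); the arm hides the rack. Next is board 2.

Request:
{"name": "play_rows", "arguments": {"plan": "4 0 0 -2 0 0 0;4 0 0 0 -6.3 0 0;4 0 0 0 -6.3 0 0;4 0 0 0 0 0 4.7;4 0 0 0 0 0 4.7;4 0 0 0 0 0 0;4 0 0 0 0 0 0"}}

```text
t: 11.05
ee_pos: [679.2, -333.3, 328.1]
orientation: [-2.347, -2.086, 0.001]
ft_force: [-0.3, -0.3, -0.4]
width: 40.1
```

```bash
python3 - <<'E'
from h import *
go(449.2,-354.5,330,-7)
E
```

```text
t 11.05 pos [ 679.2 -333.3  328.1] F [-0.29 -0.27 -0.4 ] w 40.1 | shift now-axes cm [ -4.8  -22.6   -0.15] final-axes [ -4.91 -22.57  -0.19] turn [-0.1 -0.   0.3]
```

Request:
{"name": "play_rows", "arguments": {"plan": "4 -0.6 -2.8 0 0 0 0;4 -0.6 -2.8 0 0 0 0;4 -0.6 -2.8 0 0 0 0;4 -0.6 -2.8 0 0 0 0;4 -0.6 -2.85 0 0 0 0;4 -0.6 -2.85 0 0 0 0;4 -0.6 -2.85 0 0 0 0;4 -0.65 -2.85 0 0 0 0;4 0 0 0 0 0 0;4 0 0 0 0 0 0"}}

```text
t: 12.3
ee_pos: [450.1, -355.0, 329.4]
orientation: [2.349, 2.086, 0.001]
ft_force: [-0.3, 0.5, -0.6]
width: 39.7
```

```bash
python3 - <<'E'
from h import *
go(449.2,-354.5,189.5,-7)
im=get_image("side"); P,ok=pts(im)
X,Y,Z=P[...,0],P[...,1],P[...,2]
rect(P,(X>430)&(X<480)&(Z>90)&(Z<245)&(Y<-270)&(Y>-440),"board2",20)
E
```

```text
t 12.3 pos [ 450.1 -355.   329.4] F [-0.26  0.48 -0.61] w 39.7 | shift now-axes cm [ 0.04 -0.11 13.99] final-axes [ 0.03 -0.1  13.99] turn [0.  0.  0.2]
board2 n 436 c [ 449.2 -359.8] size [144.5  12.3] ang 82.5 z [103.9 204.7 236.3]
```

Request:
{"name": "play_rows", "arguments": {"plan": "4 0 -0.1 4 0 0 0;4 0 0 3 0 0 0;4 0 0 3 0 0 0;4 0 0 2 0 0 0;4 0 0 2 0 0 0;4 0 0 0 0 0 0;0 0 0 0 0 0 0;0 0 0 0 0 0 0;0 0 0 0 0 0 0;0 0 0 0 0 0 0;0 0 0 0 0 0 0;0 0 0 0 0 0 0"}}

```text
t: 13.85
ee_pos: [448.7, -355.0, 190.0]
orientation: [2.349, 2.085, 0.0]
ft_force: [0.1, 0.8, 5.5]
width: 12.1
```

Request:
{"name": "play_rows", "arguments": {"plan": "0 0 0 -1 0 0 0;0 0 0 -2 0 0 0;0 0 0 -3 0 0 0;0 0 0 -3 0 0 0;0 0 0 -2 0 0 0;0 0 0 0 0 0 0;0 0 0 0 0 0 0"}}

```text
t: 14.72
ee_pos: [447.9, -354.3, 298.3]
orientation: [-2.348, -2.085, 0.0]
ft_force: [0.3, 0.0, -2.4]
width: 11.8
```

```bash
python3 - <<'E'
from h import *
go(570,-150,300,2.35)
E
```

```text
t 14.72 pos [ 447.9 -354.3  298.3] F [ 0.26  0.03 -2.44] w 11.8 | shift now-axes cm [21.73  9.7  -0.17] final-axes [19.91 13.04 -0.17] turn [-0.1 -0.1 -9.2]
```

Request:
{"name": "play_rows", "arguments": {"plan": "0 1.5 0.3 0 0 0 0;0 2.6 0.8 0 0 0 0;0 2.9 1.2 0 0 0 0;0 2.9 1.4 0 0 0 0;0 2.9 1.5 0 0 0 0;0 2.9 1.5 0 0 0 0;0 2.9 1.5 0 0 0 0;0 2.1 1 0 0 0 0;0 1 0.5 0 0 0 0;0 0 0 0 0 0 -4.6;0 0 0 0 0 0 -4.6;0 0 0 0 0 0 0;0 0 0 0 4.2 0 0;0 0 0 0 4.2 0 0;0 0 0 0 4.2 0 0;0 0 0 0 0 0 0;0 0 0 0 0 0 0"}}

```text
t: 16.85
ee_pos: [570.3, -150.8, 299.0]
orientation: [-2.064, -2.15, 0.236]
ft_force: [0.1, 1.4, -1.8]
width: 12.0
```

```bash
python3 - <<'E'
from h import *
go(640,-150,225,2.35,0.22)
E
```

```text
t 16.85 pos [ 570.3 -150.8  299. ] F [ 0.09  1.4  -1.85] w 12.0 | shift now-axes cm [-0.21  8.41  5.71] final-axes [-0.21  8.42  5.7 ] turn [ 0.1 -0.  -0. ]
```

Request:
{"name": "play_rows", "arguments": {"plan": "0 0 2 0.3 0 0 0;0 0 2.5 1 0 0 0;0 0 2.2 1.8 0 0 0;0 0 1.7 2.6 0 0 0;0 0 0.22 0.98 0 0 0;0 0 0.22 0.98 0 0 0;0 0 0.22 0.98 0 0 0;0 0 0 0 0 0 0;0 0 0 0 0 0 0"}}

```text
t: 17.98
ee_pos: [640.3, -148.0, 196.0]
orientation: [-2.064, -2.151, 0.237]
ft_force: [0.5, 0.1, -2.2]
width: 11.8
```

```bash
python3 - <<'E'
from h import *
go(639.5,-150,183,2.35,0.22)
E
```

```text
t 17.98 pos [ 640.3 -148.   196. ] F [ 0.52  0.11 -2.18] w 11.8 | shift now-axes cm [-0.2   0.2   1.28] final-axes [-0.2   0.2   1.28] turn [0.1 0.  0. ]
```

Request:
{"name": "play_rows", "arguments": {"plan": "0 0 0.1 0.6 0 0 0;0 0 0.1 0.4 0 0 0;0 0 0 0.3 0 0 0;0 0 0 0 0 0 0;0 0 0 0 0 0 0;2 0 0 0 0 0 0;2.6 0 0 0 0 0 0;3.2 0 0 0 0 0 0;4 0 0 0 0 0 0;4 0 0 0 0 0 0;4 0 0 -1 0 0 0;4 0 0 -2 0 0 0;4 0 0 -3 0 0 0;4 0 0 -4 0 0 0;4 0 0 -3 0 0 0;4 0 0 -2 0 0 0;8 0 0 0 -6.3 0 0;8 0 0 0 -6.3 0 0;8 0 0 0 0 0 0;8 0 0 0 0 0 0"}}

```text
t: 20.48
ee_pos: [672.1, -146.6, 329.1]
orientation: [-2.174, -2.267, 0.001]
ft_force: [0.6, -0.6, 0.2]
width: 76.9
```

```bash
python3 - <<'E'
from h import *
lean(-150); im=lean(-335); save(im,"s4.png")
go(479.5,-135.5,150,8)
im=get_image("top"); P,ok=pts(im); X,Y,Z=P[...,0],P[...,1],P[...,2]
hsv=cv2.cvtColor(im["pixels"],cv2.COLOR_RGB2HSV)
rect(P,(X>330)&(X<600)&(Y>-560)&(Y<500)&(Z>56)&(Z<66)&(hsv[...,1]<70),"caddy?")
E
```

```text
front-face n 651
lean rad 0.2535408945797473 x@z0 585.7896179194366 y [-222.78448548  -88.92682456]
front-face n 860
lean rad 0.24464895973912507 x@z0 586.5552662007034 y [-409.95314872 -278.01643511]
t 20.57 pos [ 672.4 -146.5  328.4] F [-0.51  0.45  0.7 ] w 79.7 | shift now-axes cm [  1.91 -19.21  17.86] final-axes [  3.77 -18.95  17.84] turn [-0.1 -0.  -5.6]
caddy? n 445 c [471.3 142.8] size [61.4 60.4] ang 8.2 z [57.3 60.7 64. ]
caddy? n 381 c [465.  -40.3] size [52.8 61.2] ang 80.1 z [56.9 60.4 63.8]
```

View pics/s4.png

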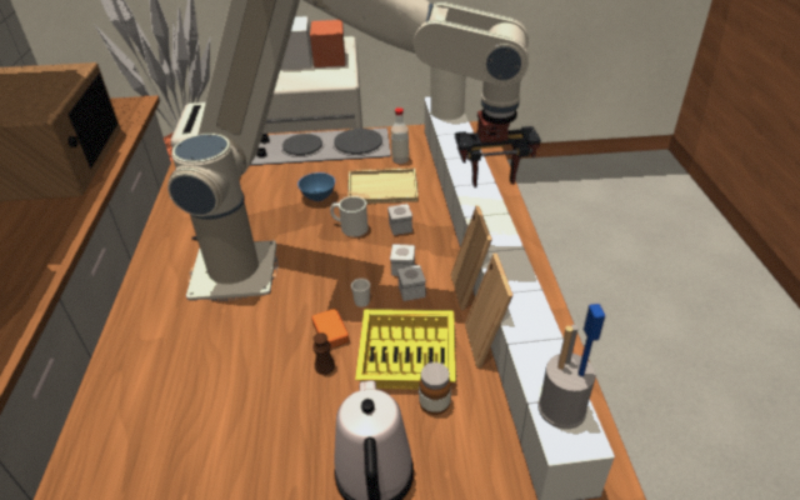

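Both boards lean at about 0.25 rad at (470,260) and (490,310). The bystanders look unmoved. Next I'll weigh caddy 2.

Request:
{"name": "play_rows", "arguments": {"plan": "8.78 0 0 0 0 0 -5.6;8.78 0.6 -3.1 0 0 0 0;8.78 0.6 -3.1 0 0 0 0;8.78 0.6 -3.1 0 0 0 0;8.78 0.6 -3.2 1 0 0 0;8.78 0.65 -3.2 3 0 0 0;8.78 0.7 -3.2 4 0 0 0;8.78 0 0 4 0 0 0;8.78 0 0 4 0 0 0;8.78 0 0 2 0 0 0;8.78 0 0 0 0 0 0;8.78 0 0 0 0 0 0"}}

```text
t: 22.12
ee_pos: [480.3, -135.8, 149.1]
orientation: [2.061, 2.371, 0.0]
ft_force: [0.4, 0.5, -0.5]
width: 87.9
```

```bash
python3 - <<'E'
from h import *
go(479.5,-135.5,15,8.5)
im=get_image("side"); P,ok=pts(im); X,Y,Z=P[...,0],P[...,1],P[...,2]
rect(P,(X>420)&(X<540)&(Z>58)&(Z<66)&(Y<220)&(Y>-250),"side caddy",20)
E
```

```text
t 22.12 pos [ 480.3 -135.8  149.1] F [ 0.36  0.47 -0.46] w 87.9 | shift now-axes cm [ 0.05 -0.08 13.41] final-axes [ 0.04 -0.07 13.41] turn [ 0.   0.  -0.5]
side caddy n 192 c [464.7 -48.5] size [65.2 59.8] ang 80.7 z [59.4 62.  64.9]
side caddy n 227 c [ 478.7 -140.8] size [61.1 65.8] ang 7.4 z [58.8 62.2 65. ]
```

Request:
{"name": "play_rows", "arguments": {"plan": "8.78 0 -0.1 4 0 0 0;8.78 0 0 4 0 0 0;8.78 0 0 3 0 0 0;8.78 0 0 1.6 0 0 0;8.78 0 0 0.8 0 0 0;8.78 0 0 0 0 0 0;5 0 0 0 0 0 0;5 0 0 0 0 0 0;5 0 0 0 0 0 0;5 0 0 0 0 0 0;5 0 0 0 0 0 0;5 0 0 -1 0 0 0;5 0 0 -2 0 0 0;5 0 0 -2 0 0 0;5 0 0 0 0 0 0;5 0 0 0 0 0 0;5 0 0 0 0 0 0;5 0 0 0 0 0 0"}}

```text
t: 24.42
ee_pos: [478.0, -135.7, 63.8]
orientation: [-2.06, -2.37, 0.001]
ft_force: [0.1, -0.3, -4.3]
width: 59.7
```

Request:
{"name": "play_rows", "arguments": {"plan": "5 0 0 0 0 0 0;5 0 0 0 0 0 0"}}

```text
t: 24.68
ee_pos: [478.3, -135.8, 64.3]
orientation: [-2.061, -2.371, 0.0]
ft_force: [-0.1, 0.6, -5.7]
width: 59.9
```

Request:
{"name": "play_rows", "arguments": {"plan": "5 0 0 0 0 0 0;5 0 0 0 0 0 0"}}

```text
t: 24.92
ee_pos: [478.5, -135.8, 64.5]
orientation: [2.061, 2.371, 0.0]
ft_force: [0.1, 0.3, -4.6]
width: 59.7
```

```bash
python3 - <<'E'
from h import *
go(480,-135.5,65,8.5)
E
```

```text
t 24.93 pos [ 478.5 -135.8   64.5] F [ 0.13  0.31 -4.61] w 59.7 | shift now-axes cm [ 0.01  0.16 -0.05] final-axes [ 0.01  0.16 -0.05] turn [ 0.   0.  -0.5]
```

Request:
{"name": "play_rows", "arguments": {"plan": "5 0 0 -3 0 0 0;5 0 0 -4 0 0 0;5 0 0 -4 0 0 0;5 0 0 -2 0 0 0;5 0 0 0 0 0 5.2;5 0 0 0 0 0 5.2;5 0 0 0 0 0 0"}}

```text
t: 25.8
ee_pos: [478.2, -135.7, 194.5]
orientation: [-2.267, -2.175, 0.0]
ft_force: [0.1, 0.4, -5.2]
width: 60.3
```

```bash
python3 - <<'E'
from h import *
im=get_image("top"); P,ok=pts(im); X,Y,Z=P[...,0],P[...,1],P[...,2]
hsv=cv2.cvtColor(im["pixels"],cv2.COLOR_RGB2HSV)
m=(X>300)&(X<580)&(Y>240)&(Y<480)&(hsv[...,0]>18)&(hsv[...,0]<35)&(hsv[...,1]>40)
m=cv2.morphologyEx(m.astype(np.uint8),cv2.MORPH_OPEN,np.ones((3,3)))
cs,_=cv2.findContours(m,cv2.RETR_EXTERNAL,cv2.CHAIN_APPROX_NONE); c=max(cs,key=cv2.contourArea)[:,0]
A=np.array(im["attitude"]);M=A if A.shape==(3,3) else R.from_rotvec(A).as_matrix()
d=np.c_[(c[:,0]-im["cx"])/im["fx"],(c[:,1]-im["cy"])/im["fy"],np.ones(len(c))]@M.T
e=np.array(im["eye"]); q=e+d*((20-e[2])/d[:,2])[:,None]
print(cv2.minAreaRect(q[:,:2].astype(np.float32)))
go(485,360,190,-1.8)
E
```

```text
((430.9055480957031, 354.620849609375), (159.6802215576172, 219.71002197265625), 87.78694915771484)
t 25.85 pos [ 478.2 -135.7  194.4] F [-0.36 -0.89 -4.44] w 59.7 | shift now-axes cm [49.56 -1.31  0.44] final-axes [49.57 -0.88  0.44] turn [-0.  -0.  -0.5]
```

Request:
{"name": "play_rows", "arguments": {"plan": "5 2 0 0 0 0 0;5 4 0 0 0 0 0;5 4.5 -0.1 0 0 0 0;5 4.5 -0.1 0 0 0 0;5 4.5 -0.2 0 0 0 0;5 4.5 -0.2 0 0 0 0;5 4.5 -0.2 0 0 0 0;5 4.5 -0.2 0 0 0 0;5 4.5 -0.2 0 0 0 0;5 4.5 -0.2 0 0 0 0;5 4 0 0 0 0 0;5 3 0 0 0 0 0;5 0.5 0 0 0 0 0;5 0 0 0 0 0 0;5 0 0 0 0 0 0"}}

```text
t: 27.72
ee_pos: [485.1, 358.2, 194.3]
orientation: [2.268, 2.174, -0.001]
ft_force: [-0.2, 0.3, -4.3]
width: 59.6
```

```bash
python3 - <<'E'
from h import *
go(479,359,24,-2)
im=get_image("side"); P,ok=pts(im); X,Y,Z=P[...,0],P[...,1],P[...,2]
rect(P,(X>300)&(X<580)&(Y>250)&(Y<470)&(Z>12)&(Z<26),"tray side",20)
E
```

```text
t 27.73 pos [485.1 358.2 194.3] F [-0.19  0.28 -4.25] w 59.6 | shift now-axes cm [ 0.07 -0.6  17.03] final-axes [ 0.06 -0.61 17.03] turn [-0.   0.  -0.4]
tray side n 278 c [430.1 356.7] size [185.2 221.9] ang 88.9 z [12.6 17.4 22.8]
```

Request:
{"name": "play_rows", "arguments": {"plan": "5 0 -0.6 4 0 0 0;5 0 0 4 0 0 0;5 0 0 4 0 0 0;5 0 0 3 0 0 0;5 0 0 1.6 0 0 0;5 0 0 0.5 0 0 0;5 0 0 0 0 0 0;5 0 0 0 0 0 0;6.8 0 0 0 0 0 0;6.8 0 0 0 0 0 0;6.8 0 0 0 0 0 0"}}

```text
t: 29.15
ee_pos: [479.6, 359.9, 24.0]
orientation: [2.267, 2.174, 0.001]
ft_force: [0.9, -0.4, -0.0]
width: 67.9
```

Request:
{"name": "play_rows", "arguments": {"plan": "6.8 0 0 -1 0 0 0;6.8 0 0 -3 0 0 0;6.8 0 0 -4 0 0 0;6.8 0 0 -4 0 0 0;8.78 0 0 -3 0 0 0;8.78 0 0 0 0 0 0;8.78 0 0 0 0 0 0"}}

```text
t: 30.02
ee_pos: [478.8, 359.3, 173.0]
orientation: [-2.267, -2.174, 0.001]
ft_force: [-0.3, -1.2, -0.5]
width: 87.6
```

```bash
python3 - <<'E'
from h import *
go(471.3,142.5,165,8)
im=get_image("side"); save(im,"s5.png"); P,ok=pts(im); X,Y,Z=P[...,0],P[...,1],P[...,2]
hsv=cv2.cvtColor(im["pixels"],cv2.COLOR_RGB2HSV)
rect(P,(X>400)&(X<560)&(Z>55)&(Z<72)&(Y<440)&(Y>-250)&(hsv[...,1]<70),"side caddy",20)
E
```

```text
t 30.02 pos [478.8 359.3 173. ] F [-0.3  -1.17 -0.49] w 87.6 | shift now-axes cm [-21.69   0.16   0.81] final-axes [-21.36  -3.76   0.8 ] turn [ -0.    0.  -10.4]
side caddy n 149 c [479.1 357. ] size [75.6 56.6] ang 86.8 z [58.  66.9 70.8]
side caddy n 188 c [471.  137.3] size [61.9 76.7] ang 6.8 z [56.2 61.8 66.5]
side caddy n 238 c [464.7 -48.1] size [70.7 60.9] ang 79.4 z [57.1 61.6 65.9]
```

View pics/s5.png

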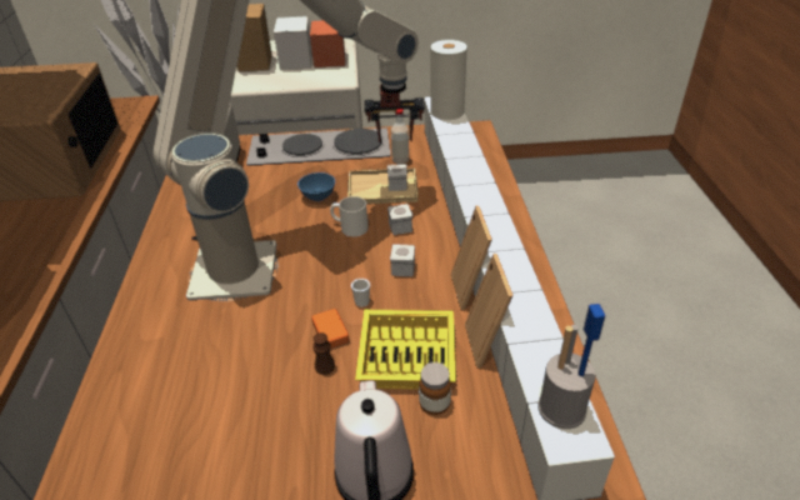

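Caddy 2 stands in the tray at (398,178), top at about 67 mm, and the boards are still leaning. The caddies at (400,219) and (402,260) have not moved. Caddy 1 is next.

Request:
{"name": "play_rows", "arguments": {"plan": "8.78 -2 0 0 0 0 0;8.78 -4 0 0 0 0 0;8.78 -4.5 0 0 0 0 0;8.78 -4.5 0 0 0 0 0;8.78 -4 0 0 0 0 0;8.78 -2.7 0.1 0 0 0 0;8.78 0 0 0 0 0 -5.2;8.78 0 0 0 0 0 -5.2;8.78 0 0 0 0 0 0"}}

```text
t: 31.2
ee_pos: [470.2, 141.6, 172.7]
orientation: [-2.062, -2.369, 0.003]
ft_force: [-0.2, -0.9, 0.5]
width: 87.7
```

```bash
python3 - <<'E'
from h import *
go(471.3,142,15,8)
E
```

```text
t 31.2 pos [470.2 141.6 172.7] F [-0.17 -0.88  0.47] w 87.7 | shift now-axes cm [ 0.03  0.14 15.77] final-axes [ 0.02  0.11 15.77] turn [-0.1  0.  -0.1]
```

Request:
{"name": "play_rows", "arguments": {"plan": "8.78 0 0.1 4 0 0 0;8.78 0 0 4 0 0 0;8.78 0 0 4 0 0 0;8.78 0 0 2.5 0 0 0;8.78 0 0 1.2 0 0 0;8.78 0 0 0 0 0 0;5 0 0 0 0 0 0;5 0 0 0 0 0 0;5 0 0 0 0 0 0;5 0 0 0 0 0 0;5 0 0 0 0 0 0;5 0 0 -1 0 0 0;5 0 0 -1.5 0 0 0;5 0 0 -1.5 0 0 0;5 0 0 0 0 0 0;5 0 0 0 0 0 0;5 0 0 0 0 0 0;5 0 0 0 0 0 0"}}

```text
t: 33.45
ee_pos: [471.9, 142.8, 56.1]
orientation: [-2.061, -2.371, 0.001]
ft_force: [0.7, -0.8, -2.1]
width: 59.6
```

Request:
{"name": "play_rows", "arguments": {"plan": "5 0 0 0 0 0 0;5 0 0 0 0 0 0"}}

```text
t: 33.7
ee_pos: [472.1, 142.9, 56.3]
orientation: [-2.061, -2.371, 0.0]
ft_force: [-0.2, 0.1, -0.6]
width: 59.8
```

Request:
{"name": "play_rows", "arguments": {"plan": "5 0 0 0 0 0 0;5 0 0 0 0 0 0"}}

```text
t: 33.95
ee_pos: [472.2, 142.9, 56.5]
orientation: [2.061, 2.371, 0.0]
ft_force: [0.6, 1.0, -0.6]
width: 59.7
```

```bash
python3 - <<'E'
from h import *
go(471,142,15,8)
E
```

```text
t 33.95 pos [472.2 142.9  56.5] F [ 0.56  1.03 -0.61] w 59.7 | shift now-axes cm [-0.07 -0.13  4.15] final-axes [-0.07 -0.13  4.15] turn [ 0. -0. -0.]
```

Empty (about 1 N). I'll set it back down and go to caddy 3.

Request:
{"name": "play_rows", "arguments": {"plan": "5 0 0 2 0 0 0;5 0 0 1.4 0 0 0;5 0 0 0.6 0 0 0;5 0 0 0 0 0 0;5 0 0 0 0 0 0;6.8 0 0 0 0 0 0;8.78 0 0 0 0 0 0;8.78 0 0 0 0 0 0;8.78 0 0 -1 0 0 0;8.78 0 0 -3 0 0 0;8.78 0 0 -4 0 0 0;8.78 0 0 -4 0 0 0;8.78 0 0 -3 0 0 0;8.78 0 0 0 0 0 6.2;8.78 0 0 0 0 0 6.2;8.78 0 0 0 0 0 6.2;8.78 0 0 0 0 0 0"}}

```text
t: 36.08
ee_pos: [472.1, 142.9, 167.1]
orientation: [2.416, 2.008, 0.001]
ft_force: [-0.1, -0.9, -0.7]
width: 87.9
```

```bash
python3 - <<'E'
from h import *
go(464.7,-44,165,-10.2)
im=get_image("side"); P,ok=pts(im); X,Y,Z=P[...,0],P[...,1],P[...,2]
hsv=cv2.cvtColor(im["pixels"],cv2.COLOR_RGB2HSV)
rect(P,(X>400)&(X<560)&(Z>55)&(Z<72)&(Y<440)&(Y>-250)&(hsv[...,1]<70),"side caddy",20)
E
```

```text
t 36.08 pos [472.1 142.9 167.1] F [-0.11 -0.89 -0.71] w 87.9 | shift now-axes cm [-18.51   2.69   0.21] final-axes [-18.52   2.58   0.21] turn [ 0.  -0.  -0.3]
side caddy n 154 c [480.4 355.2] size [73.9 59.4] ang 86.5 z [58.3 66.5 71. ]
side caddy n 183 c [470.5 137. ] size [60.7 69.7] ang 6.6 z [57.  61.6 65.9]
side caddy n 226 c [430.7 -39.7] size [67.4 57.8] ang 84.7 z [57.3 61.9 66.1]
```

Caddy 3 has been knocked aside, so I'll measure it again from the top.

```bash
python3 - <<'E'
from h import *
im=get_image("top"); P,ok=pts(im); X,Y,Z=P[...,0],P[...,1],P[...,2]
hsv=cv2.cvtColor(im["pixels"],cv2.COLOR_RGB2HSV)
rect(P,(X>370)&(X<560)&(Y>-250)&(Y<100)&(Z>54)&(Z<68)&(hsv[...,1]<90),"top")
go(431,-36,165,-6)
E
```

```text
top n 465 c [430.  -33.2] size [60.9 60.5] ang 80.3 z [56.6 60.5 64.2]
t 36.17 pos [472.1 142.9 166.9] F [0.02 0.08 0.7 ] w 87.5 | shift now-axes cm [-18.34  -0.79   0.18] final-axes [-18.22  -2.22   0.19] turn [ 0.  -0.  -4.5]
```

Request:
{"name": "play_rows", "arguments": {"plan": "8.78 -2 0 0 0 0 0;8.78 -4 -0.2 0 0 0 0;8.78 -4 -0.2 0 0 0 0;8.78 -4 -0.2 0 0 0 0;8.78 -3 -0.2 0 0 0 0;8.78 -1.1 -0.1 0 0 0 0;8.78 0 0 0 0 0 0;8.78 0 0 0 0 0 0"}}

```text
t: 37.17
ee_pos: [430.2, -32.9, 166.5]
orientation: [-2.417, -2.007, -0.0]
ft_force: [-0.0, 0.7, -0.1]
width: 87.8
```

```bash
python3 - <<'E'
from h import *
go(430.3,-34,15,-9.7)
im=get_image("side"); P,ok=pts(im); X,Y,Z=P[...,0],P[...,1],P[...,2]
hsv=cv2.cvtColor(im["pixels"],cv2.COLOR_RGB2HSV)
rect(P,(X>370)&(X<560)&(Z>55)&(Z<72)&(Y<100)&(Y>-250)&(hsv[...,1]<70),"side caddy",20)
E
```

```text
t 37.17 pos [430.2 -32.9 166.5] F [-0.03  0.71 -0.11] w 87.8 | shift now-axes cm [-0.11  0.03 15.15] final-axes [-0.11  0.03 15.15] turn [ 0.  -0.  -0.9]
side caddy n 233 c [430.4 -37.2] size [71.6 59.9] ang 82.5 z [56.9 61.7 66.3]
```

Request:
{"name": "play_rows", "arguments": {"plan": "8.78 0 0 4 0 0 -0.8;8.78 0 0 4 0 0 0;8.78 0 0 4 0 0 0;8.78 0 0 2 0 0 0;8.78 0 0 1.1 0 0 0;8.78 0 0 0 0 0 0;5 0 0 0 0 0 0;5 0 0 0 0 0 0;5 0 0 0 0 0 0;5 0 0 0 0 0 0;5 0 0 0 0 0 0;5 0 0 -1 0 0 0;5 0 0 -1.5 0 0 0;5 0 0 -1.5 0 0 0;5 0 0 0 0 0 0;5 0 0 0 0 0 0;5 0 0 0 0 0 0;5 0 0 0 0 0 0"}}

```text
t: 39.48
ee_pos: [429.7, -33.4, 55.1]
orientation: [-2.403, -2.023, 0.001]
ft_force: [0.0, 0.4, -1.3]
width: 60.2
```

Request:
{"name": "play_rows", "arguments": {"plan": "5 0 0 0 0 0 0;5 0 0 0 0 0 0"}}

```text
t: 39.72
ee_pos: [429.9, -33.3, 55.3]
orientation: [-2.403, -2.023, 0.0]
ft_force: [0.5, 0.9, -1.8]
width: 59.7
```

Request:
{"name": "play_rows", "arguments": {"plan": "5 0 0 0 0 0 0;5 0 0 0 0 0 0"}}

```text
t: 39.98
ee_pos: [430.0, -33.4, 55.5]
orientation: [-2.403, -2.023, 0.0]
ft_force: [0.1, 0.2, -1.1]
width: 59.9
```

```bash
python3 - <<'E'
from h import *
go(383,362.5,190,-2)
E
```

```text
t 39.98 pos [430.  -33.4  55.5] F [ 0.14  0.21 -1.09] w 59.9 | shift now-axes cm [ 38.21 -11.37 -13.45] final-axes [ 39.4   -6.08 -13.45] turn [-0.  -0.  -7.8]
```

About 1.4 N, so it's empty. I'll set it down and retreat.

Request:
{"name": "play_rows", "arguments": {"plan": "5 0 0 2 0 0 0;5 0 0 1.4 0 0 0;5 0 0 0.6 0 0 0;5 0 0 0 0 0 0;5 0 0 0 0 0 0;6.8 0 0 0 0 0 0;8.78 0 0 0 0 0 0;8.78 0 0 0 0 0 0;8.78 0 0 -1 0 0 0;8.78 0 0 -3 0 0 0;8.78 0 0 -4 0 0 0;8.78 0 0 -5 0 0 0;8.78 0 0 -5 0 0 0;8.78 0 0 -5 0 0 0;8.78 0 0 0 0 0 0;8.78 0 0 0 0 0 0;8.78 0 0 0 0 0 0"}}

```text
t: 42.1
ee_pos: [428.9, -33.2, 244.1]
orientation: [-2.402, -2.022, 0.003]
ft_force: [0.7, -0.8, 0.1]
width: 87.6
```

```bash
python3 - <<'E'
from h import *
lean(-150); im=lean(-335); save(im,"s6.png"); P,ok=pts(im); X,Y,Z=P[...,0],P[...,1],P[...,2]
hsv=cv2.cvtColor(im["pixels"],cv2.COLOR_RGB2HSV)
rect(P,(X>370)&(X<560)&(Z>55)&(Z<72)&(Y<440)&(Y>-250)&(hsv[...,1]<70),"side caddy",20)
im=get_image("top"); save(im,"t6.png"); P,ok=pts(im); X,Y,Z=P[...,0],P[...,1],P[...,2]
hsv=cv2.cvtColor(im["pixels"],cv2.COLOR_RGB2HSV)
rect(P,(X>330)&(X<600)&(Y>-560)&(Y<500)&(Z>54)&(Z<72)&(hsv[...,1]<70),"top caddy")
st()
E
```

```text
front-face n 653
lean rad 0.25236763237843773 x@z0 585.8267373640675 y [-222.88227919  -90.71331044]
front-face n 850
lean rad 0.24592101307176928 x@z0 586.4757188740522 y [-410.44456328 -277.75885765]
side caddy n 91 c [471.9 345.8] size [51.1 43.7] ang 86.5 z [55.9 66.7 71.1]
side caddy n 182 c [471.4 138. ] size [60.1 70.9] ang 7.4 z [56.8 61.6 66.1]
side caddy n 231 c [429.7 -37.6] size [69.3 59.7] ang 81.5 z [56.8 61.4 66.6]
top caddy n 494 c [478.6 359.7] size [63.6 61.5] ang 87.9 z [61.5 66.5 69.8]
top caddy n 464 c [471.5 142.4] size [61.8 60.6] ang 8.1 z [57.1 60.4 64.1]
{'t': 42.25, 'ee_pos': [429.313, -33.289, 244.364], 'orientation': [-2.402, -2.022, 0.003], 'ft_force': [-0.987, -0.409, -1.111], 'width': 87.749, 'qpos': [-0.105, 0.102, 2.016, -0.0, 1.026, 0.066]}
```

View pics/s6.png

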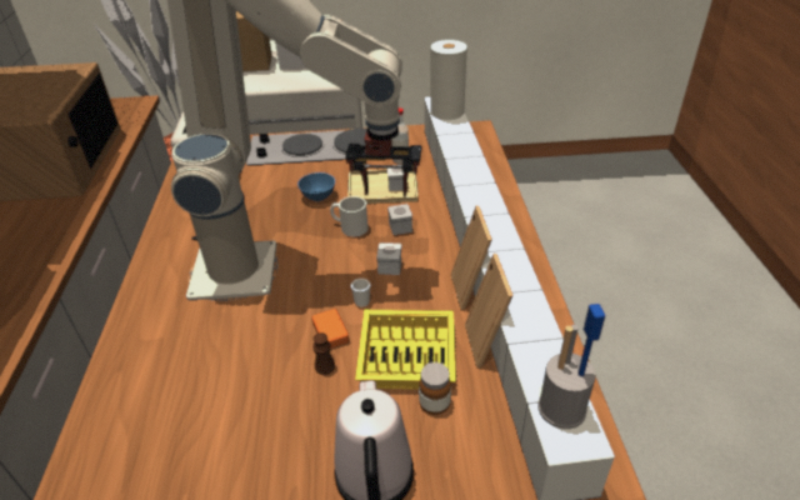

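View pics/t6.png

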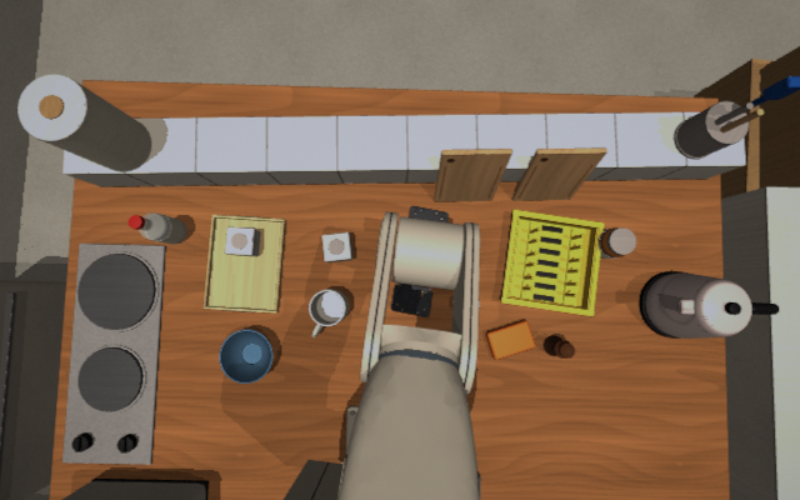

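Both boards lean on the tiles at (472,175) and (560,172) in the top view. The full caddy is in the tray at (240,240), the empties stand on the worktop, and the bystanders are in their original places.

```bash
python3 -c "
from workcell import *
print(close_job())"
```

```text
the job is handed in; nothing more can be done
None
```

The job is handed in at about 42 s of simulated time, and the last checks found nothing wrong; `close_job()` gives no verdict.

- **Boards:** There were two. Both stand on the short edge they had in the rack and lean on the front of the ledge at about 0.25 rad, parallel to it within the measurement. The last pictures show them resting on the ledge; I could not measure the contact force directly.
- **Caddies:** There were three. One read 4 to 5.5 N when lifted, so it is full; it stands upright in the tray, with its top at about 67 mm. The other two read about 1 N and 1.4 N, so they are empty and stand upright on the worktop outside the tray.
- **Knocked caddy:** One of the empty ones was knocked about 35 mm aside before I reached it. I measured it again, weighed it there and left it in its new place.
- **Other things:** None of the bystanders looked moved in the last pictures. The arm hid the egg cup and the knocked caddy in the last top view, but the side view shows both standing.

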